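# Throw the fixture's toggle clamp with the extension bar

### The job

Clamp the metal block in the blue bench fixture: pick up the steel extension bar with the orange grip, lay its bare end in the red channel of the toggle lever, and with it swing the lever clockwise (seen from above) past its dead point until it snaps fully home. Then lay the bar flat on the bench, clear of the fixture and the spanner, and let go. Work the lever only with the bar, not with the gripper, and leave the spanner where it lies.

Things in the scene. Friction and masses are not known exactly. Their poses are not given: they have to be found in the camera images.
- lever (a joint): Red toggle lever of the fixture, on an upright axis. 0 rad = open (start, held there by a spring), grows clockwise seen from above; dead point at 0.60 rad, stop at 0.80 rad = clamped. The spring resists with up to about 0.65 N m before the dead point, then pulls the lever on to the stop and holds it.
- lever_pivot (a point): Point on the lever's axis, level with the channel floor, 54 mm above the bench. x runs along the plunger to the clamped block, z up. The bolted-down fixture: dark base plate 200 x 84 x 12 mm from x = -47 to 153 mm, blue round pedestal under the lever, blue plunger guide (53 mm high), aluminium nest with a small grey metal block.
- lever_channel (a point): Centre of the floor of the red open-topped channel on the lever, 54 mm from the pivot, 54 mm above the bench, turning with it. x points out along the lever, z up. Channel 52 mm long (28 to 80 mm from the pivot), ends open; floor 21 mm wide, upright walls to 12 mm, flared to a 42 mm wide mouth 23 mm above the floor. Between it and the pivot nothing rises above the floor: the tip may reach there.
- extension_bar: Extension bar, 130 mm long, about 150 g: a bare steel square bar 14 x 14 mm with an orange grip sleeve at one end, lying on the bench. Origin at the middle of its length on its underside; x points along the bar to the bare tip (at x = +65 mm), z up. The sleeve is 22 mm wide and 20 mm high from the same underside, from x = -66 to -16 mm; grip it from above across y, near x = -40 mm.
- bar_tip (a point): The bare end of the extension bar, on its underside; axes as the bar's.
- spanner: Bystander: steel combination spanner, 34 x 188 x 8 mm, lying flat near the bar; origin at the centre of its underside, y along its length. Its place and the bar's may be swapped.

How it is judged:
By the outcome, as a careful person would: the job done as asked, in the order asked, and still so for the second after the job is handed in, with the robot touching nothing.
It also fails if it takes over 54 s, if anything falls off the work surface, if the arm or the gripper's body presses on something with over 40 N, if the wrist force passes 120 N, or if a joint passes its speed limit or range.

### The arm

A 6-joint arm with a two-finger parallel gripper is mounted at the origin on a cart in front of the work surface, level with it; the furniture and walls round the work are solid. World frame = base frame: x ahead of the robot, y to its left, z up, the work surface at z = 0. Lengths are in mm, angles in degrees, forces in N, time in s.
With the tool pointing down it reaches from about 300 to 850 mm from the base axis. Payload 4.2 kg.
Tool frame: the origin (TCP) lies midway between the tips of the shut fingers; the grasp point (between the pads) lies 19 mm behind it (env.grip_point_offset is the distance from the TCP to the grasp point, in mm); z points along the fingers, x is the direction in which the jaws open and shut, and the axes are right-handed (so a half turn about z gives the same grasp; the last joint's range is limited). The gripper opens to 91 mm and grips with 3 to 60 N. Pads are 32 mm wide; open, the fingers measure 118 mm over their backs; the gripper's body (76 mm by 178 mm) begins 60 mm behind the grasp point.
Start: joints at [-66.52, 18.312, 89.639, -0, 72.044, -1.146], TCP at [239.601, -522.718, 213.976] pointing down, gripper open.
Joint ranges: [-177.97, 177.97], [-48.28, 115.42], [12.27, 149.76], [-77.06, 257.06], [2.81, 150.46], [-146.56, 146.56]. Speed limits (degrees/s): [147.25, 147.25, 180, 180, 180, 180].

### API

Orientations are given as [roll, pitch, yaw] about the fixed x, y, z axes, in that order (R = Rz(yaw) Ry(pitch) Rx(roll)).
In Python, from workcell import env gives the robot as it stands.
- The arm moves only by the shell command python3 -m pendant 'ROWS' [FORCE]. ROWS is JSON, a list of rows, each an object with "xyz": the shift along the tool's x, y, z in m, a list of three; "roll": the turn about the tool's z in degrees; "jaw": the closure, from 0 (fully open) to 1 (shut). A call has exactly 8 rows; each row is the pose to reach, as a shift and turn from the pose commanded when the call began, along the tool's axes at that moment; what a row does not reach only later rows make up. A row lasts 1/8 s, in which the tool goes at most 62.5 mm and 10.7 degrees, less where a joint would pass 70% of its speed; a pose out of reach is approached as far as the arm can. A call with a gripper value outside its range is refused whole. The fingers move at their own pace and stop on an object; FORCE is the grip in N (left out, the last holds). Time passes only in rows, so rows that repeat a pose let the fingers close, or fill a call up. It gives the time, the measured TCP pose, the force and the opening at its end, in the units of the state.
- env.state(): the state, without advancing time (a new reading comes with each control period).
- env.grab_frame(name): name is "side" or "top" or "wrist"; returns (picture, depth): 420x560x3 uint8, blue, green, red; 420x560 float32, mm along the optical axis (not along the pixel's ray), 0 where there is no reading.
- env.camera_params(name): a dict with "camera_matrix" (3x3 intrinsics, pixels), "D" ([k1, k2, p1, p2, k3] as OpenCV has them; the pictures are not rectified), "cam_to_world" (4x4, takes a point from camera to world coordinates); the wrist camera has in their place "hand_eye" (4x4, takes a point from camera to tool coordinates, whose origin is the TCP and whose axes are the tool frame's). Camera axes: x right, y up, looking along -z (the intrinsics and any distortion apply to the point x, -y, -z); pixel columns grow to the right and rows downward; lengths in mm; the calibration is good to about 2 mm. A picture is of the moment at which its call begins: read the wrist's pose just before it. camera_params takes no time and is no camera call.
- env.job_done(): hands the job in, once; it reports no verdict.
The state is a dict: "time_s": time; "qpos": joint angles; "qvel": joint speeds; "effort": joint torques, N m; "ee_pos": TCP position; "ee_rot": TCP orientation; "force": force on the tool from outside, world axes, zero at the start; "torque": the same for the moment, N m; "gripper_width": finger opening in mm.
Only numpy, scipy, OpenCV 4.12 (cv2) and the standard library are available. Lean on these libraries where they do the work, as an engineer would, in place of code of your own. Each camera call takes 0.05 s, during which the arm holds its last target. There are 200 camera calls.

## Working session

There is one attempt and no reset: what is moved stays moved. The work goes in short steps, Python scripts to look and compute and a shell command to move; the robot and the scene stay as the last step left them, time stands still between calls to the robot, and variables do not carry over. Pictures are saved under pics/ and viewed, about 8 in all and at most 12, crops included, and the job is handed in when it is done.

```bash
ls; mkdir -p pics
cat > h.py <<'E'
import numpy as np, cv2
from workcell import env
from scipy.spatial.transform import Rotation as R
def cloud(name):
    s=env.state(); im,d=env.grab_frame(name); p=env.camera_params(name)
    h,w=d.shape; u,v=np.meshgrid(np.arange(w),np.arange(h))
    n=cv2.undistortPoints(np.stack([u,v],-1).reshape(-1,1,2).astype(np.float64),np.array(p["camera_matrix"]),np.array(p["D"])).reshape(h,w,2)
    P=np.stack([n[...,0]*d,-n[...,1]*d,-d,np.ones_like(d)],-1)
    if "hand_eye" in p:
        T=np.eye(4);T[:3,:3]=R.from_euler('xyz',s['ee_rot'],degrees=True).as_matrix();T[:3,3]=s['ee_pos'];T=T@np.array(p['hand_eye'])
    else: T=np.array(p['cam_to_world'])
    W=(P@T.T)[...,:3]; W[d==0]=np.nan
    return im,W
E
python3 - <<'E'
from h import *
s=env.state();print({k:np.round(v,2) for k,v in s.items()})
im,W=cloud("top");cv2.imwrite("pics/top.png",im);np.savez("top.npz",im=im,W=W)
im2,W2=cloud("side");cv2.imwrite("pics/side.png",im2);np.savez("side.npz",im=im2,W=W2)
E
```

```text
pics
{'time_s': np.float64(0.0), 'qpos': array([-66.52,  18.35,  89.71,  -0.  ,  72.05,  -1.15]), 'qvel': array([-0.01, -0.03,  0.08, -0.01, -0.01, -0.02]), 'effort': array([ -0.  , -41.25, -23.2 ,   0.07,   0.05,  -0.  ]), 'ee_pos': array([ 239.38, -522.23,  213.09]), 'ee_rot': array([ 1.800e+02,  1.100e-01, -6.537e+01]), 'force': array([-0.36,  0.33, -0.12]), 'torque': array([-0.01,  0.06, -0.03]), 'gripper_width': np.float64(91.34)}
```

View pics/top.png

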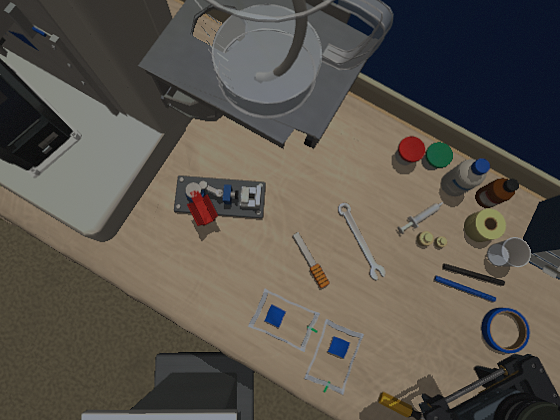

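The top view shows the fixture at about (220,198) with the red lever pointing down from about (193,190) to (205,222). The bar runs from its tip at (296,235) to the orange grip at (318,277). The spanner lies from (343,207) to (377,275).

Run:
```python
from h import *
for nm in("top","side"):
    z=np.load(nm+".npz");im,W=z['im'],z['W']
    hsv=cv2.cvtColor(im,cv2.COLOR_BGR2HSV).astype(int);H,S,V=hsv[...,0],hsv[...,1],hsv[...,2]
    if nm=="top":
        v,u=np.mgrid[:420,:560]
        for n,(a,b) in dict(tip=(296,235),grip=(318,277),pl0=(178,181),pl1=(263,182),pl2=(263,216),pl3=(179,212),piv=(193,190),lev=(205,215),sp=(360,240),bench=(280,200)).items(): print(n,W[b,a].round(1))
        box=lambda a,b,c,d:(u>a)&(u<c)&(v>b)&(v<d)
        red=box(170,170,230,240)&((H<6)|(H>174))&(S>130)
        bar=box(285,225,335,295)&(W[...,2]>6)
        org=box(285,225,335,295)&(S>150)&(H<20)
        sp=box(333,195,390,285)&(W[...,2]>3.5)
        plate=box(165,165,275,235)&(W[...,2]>8)&(W[...,2]<17)
        for n,m in dict(red=red,bar=bar,org=org,sp=sp,plate=plate).items():
            P=W[m];P=P[~np.isnan(P[:,0])]
            (c,sz,a)=cv2.minAreaRect(P[:,:2].astype(np.float32))
            print(n,len(P),'med',np.median(P,0).round(1),'z',np.percentile(P[:,2],[5,50,95]).round(1),'rect',np.round(c,1),np.round(sz,1),round(a,1))
        c=cv2.resize(im[160:300,160:400],None,fx=3.3,fy=3.3,interpolation=cv2.INTER_CUBIC)
        cv2.imwrite("pics/crop.png",c)
```

```text
tip [ 516.1 -284.5   14.8]
grip [ 424.5 -330.6   20.8]
pl0 [637.8 -19.5  11.8]
pl1 [ 636.9 -211.    12.3]
pl2 [ 560.8 -211.5    0.9]
pl3 [569.1 -22.5  -0.8]
piv [606.9 -61.5  53.1]
lev [552.6 -89.   53.4]
sp [ 506.7 -428.5    5.4]
bench [ 5.982e+02 -2.499e+02 -1.000e-01]
red 653 med [563.3 -82.   55.9] z [51.2 55.9 76.2] rect [569.7 -77.5] [76.1 52.3] 27.6
bar 493 med [ 450.6 -320.4   15.6] z [10.5 15.6 21.4] rect [ 464.4 -315. ] [130.6  22.3] 29.1
org 237 med [ 427.  -333.1   19.1] z [10.5 19.1 21.9] rect [ 428.4 -334.1] [48.9 20.8] 29.1
sp 636 med [ 503.9 -431.9    7.2] z [ 4.1  7.2 10. ] rect [ 503.3 -435.1] [122.6 178.7] 89.6
plate 1734 med [ 602.8 -118.3   11.5] z [ 9.  11.5 14.2] rect [ 604.7 -114.1] [199.9  84.5] 85.9
```

View pics/crop.png

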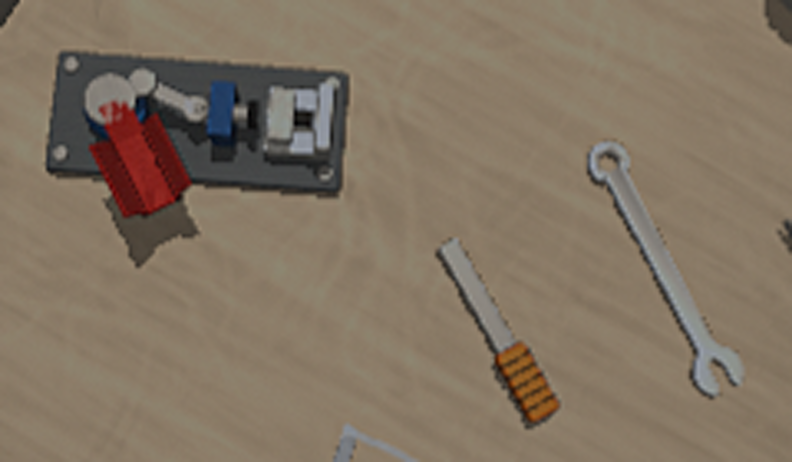

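View pics/side.png

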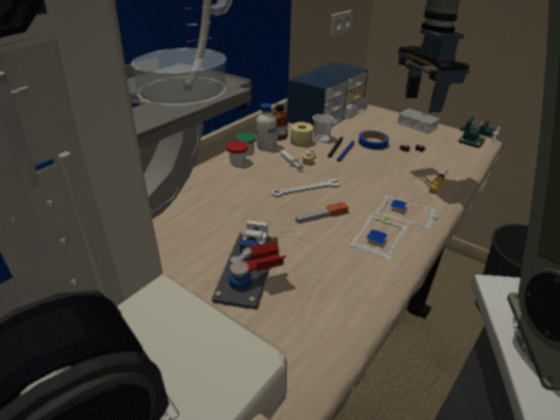

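Side view: gripper at upper right, nothing tall between it and the bar or fixture. Next I check the lever direction and the obstacles on the left, then compute the first move.

```bash
cat >> h.py <<'E'
def delta(xyz,yaw):
    s=env.state(); M=R.from_euler('xyz',s['ee_rot'],degrees=True)
    d=M.inv().apply(np.array(xyz)-s['ee_pos'])/1000
    r=-((yaw-s['ee_rot'][2]+180)%360-180)
    print('t',round(float(s['time_s']),2),'pos',np.round(s['ee_pos'],1),'rot',np.round(s['ee_rot'],2),'F',np.round(s['force'],1),'w',round(float(s['gripper_width']),1),'-> d(m)',d.round(4),'roll',round(float(r),1))
E
python3 - <<'E'
from h import *
z=np.load("top.npz");im,W=z['im'],z['W']
m=(W[...,0]>400)&(W[...,0]<700)&(W[...,1]>-20)&(W[...,1]<250)&(W[...,2]>20)
P=W[m]
for y in range(-20,250,30):
    q=P[(P[:,1]>=y)&(P[:,1]<y+30)]
    if len(q):print(y,len(q),'x',q[:,0].min().round(),'zmax',q[:,2].max().round())
hsv=cv2.cvtColor(im,cv2.COLOR_BGR2HSV).astype(int)
v,u=np.mgrid[:420,:560]
red=(u>170)&(u<230)&(v>170)&(v<240)&((hsv[...,0]<6)|(hsv[...,0]>174))&(hsv[...,1]>130)
piv=np.array([607.8,-61.3])
Q=W[red];fl=Q[(Q[:,2]>48)&(Q[:,2]<60)];hi=Q[Q[:,2]>68]
for n,A in(('floor',fl),('hi',hi)):
    d=A[:,:2]-piv; r=np.hypot(*d.T); far=A[r>25]
    (c,sz,a)=cv2.minAreaRect(far[:,:2].astype(np.float32))
    mm=far[:,:2].mean(0)-piv
    print(n,len(far),c,sz,a,'mean dir',np.degrees(np.arctan2(mm[1],mm[0])),np.hypot(*mm))
delta([429.4,-334.4,140],-60.9)
E
```

```text
10 441 x 651.0 zmax 87.0
40 833 x 600.0 zmax 89.0
70 1211 x 546.0 zmax 89.0
100 1542 x 506.0 zmax 89.0
130 1418 x 502.0 zmax 90.0
160 1549 x 510.0 zmax 219.0
190 2151 x 526.0 zmax 241.0
220 2135 x 545.0 zmax 250.0
floor 262 (562.4738159179688, -86.05082702636719) (55.42012405395508, 23.16939926147461) 26.75579071044922 mean dir -152.48954321980744 52.51426599600135
hi 244 (560.430908203125, -85.40621948242188) (51.80498123168945, 46.80400848388672) 27.51970100402832 mean dir -154.29359985122875 54.27853839477255
t 0.1 pos [ 239.4 -522.3  213.2] rot [-1.800e+02  9.000e-02 -6.537e+01] F [ 0.4 -0.7  0.6] w 91.2 -> d(m) [-0.0915 -0.251   0.0734] roll -4.5
```

```bash
python3 -m pendant '[{"xyz":[-0.015,-0.042,0.012],"roll":-1,"jaw":0},{"xyz":[-0.034,-0.092,0.027],"roll":-2,"jaw":0},{"xyz":[-0.053,-0.142,0.042],"roll":-3,"jaw":0},{"xyz":[-0.072,-0.192,0.057],"roll":-4,"jaw":0},{"xyz":[-0.0915,-0.235,0.07],"roll":-4.5,"jaw":0},{"xyz":[-0.0915,-0.251,0.073],"roll":-4.5,"jaw":0},{"xyz":[-0.0915,-0.251,0.073],"roll":-4.5,"jaw":0},{"xyz":[-0.0915,-0.251,0.073],"roll":-4.5,"jaw":0}]' 40
python3 - <<'E'
from h import *
im,W=cloud("wrist");cv2.imwrite("pics/wr1.png",im)
hsv=cv2.cvtColor(im,cv2.COLOR_BGR2HSV).astype(int)
near=(abs(W[...,0]-464)<90)&(abs(W[...,1]+315)<70)
o=near&(hsv[...,0]<20)&(hsv[...,1]>150)&(W[...,2]>6)
b=near&(W[...,2]>6)&(W[...,2]<25)
for n,m in(('org',o),('bar',b)):
    P=W[m]
    if len(P)>5:print(n,len(P),np.percentile(P[:,2],[5,50,95]).round(1),cv2.minAreaRect(P[:,:2].astype(np.float32)))
delta([429.4,-334.4,3],-60.9)
E
```

```text
time_s: 1.1
ee_pos: [429.1, -336.1, 141.3]
ee_rot: [180.0, -0.0, -60.9]
force: [-0.4, -0.1, -0.0]
gripper_width: 91.2
org 1279 [18.8 20.3 21.5] ((431.3612060546875, -334.5509033203125), (48.64356231689453, 20.712154388427734), 29.4777774810791)
bar 3174 [13.4 15.4 21.2] ((465.7601318359375, -314.95452880859375), (130.511962890625, 21.756267547607422), 29.148271560668945)
t 1.15 pos [ 429.  -336.2  141.3] rot [ 1.7999e+02 -5.0000e-02 -6.0960e+01] F [0.9 0.7 0.2] w 91.2 -> d(m) [-0.0015 -0.0013  0.1383] roll -0.1
```

View pics/wr1.png

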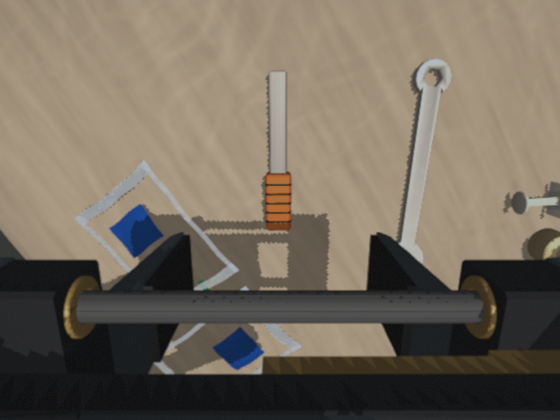

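The wrist view shows the bar (col 278, rows 70-230) centred and parallel between the fingers, and the spanner to the right at cols 405-450. Descend and grip.

```bash
python3 -m pendant '[{"xyz":[-0.001,-0.002,0.035],"roll":0,"jaw":0},{"xyz":[-0.001,-0.002,0.075],"roll":0,"jaw":0},{"xyz":[-0.001,-0.002,0.11],"roll":0,"jaw":0},{"xyz":[-0.001,-0.002,0.13],"roll":0,"jaw":0},{"xyz":[-0.001,-0.002,0.137],"roll":0,"jaw":0},{"xyz":[-0.001,-0.002,0.138],"roll":0,"jaw":0},{"xyz":[-0.001,-0.002,0.138],"roll":0,"jaw":0.5},{"xyz":[-0.001,-0.002,0.138],"roll":0,"jaw":1}]' 55
python3 -m pendant '[{"xyz":[0,0,0],"roll":0,"jaw":1},{"xyz":[0,0,0],"roll":0,"jaw":1},{"xyz":[0,0,0],"roll":0,"jaw":1},{"xyz":[0,0,0],"roll":0,"jaw":1},{"xyz":[0,0,0],"roll":0,"jaw":1},{"xyz":[0,0,0],"roll":0,"jaw":1},{"xyz":[0,0,0],"roll":0,"jaw":1},{"xyz":[0,0,0],"roll":0,"jaw":1}]' 55
python3 -c "
from h import *
delta([431,-334,140],-60.9)"
```

```text
time_s: 2.15
ee_pos: [431.4, -333.6, 3.8]
ee_rot: [-180.0, -0.1, -60.9]
force: [-0.4, 0.2, 0.6]
gripper_width: 74.2
time_s: 3.15
ee_pos: [430.9, -333.1, 2.9]
ee_rot: [180.0, -0.0, -60.9]
force: [0.2, 0.6, -0.4]
gripper_width: 21.7
t 3.15 pos [ 430.9 -333.1    2.9] rot [ 1.800e+02 -1.000e-02 -6.087e+01] F [ 0.2  0.6 -0.4] w 21.7 -> d(m) [ 0.0008  0.0003 -0.1371] roll 0.0
```

```bash
python3 -m pendant '[{"xyz":[0,0,-0.01],"roll":0,"jaw":1},{"xyz":[0,0,-0.03],"roll":0,"jaw":1},{"xyz":[0,0,-0.06],"roll":0,"jaw":1},{"xyz":[0,0,-0.09],"roll":0,"jaw":1},{"xyz":[0,0,-0.11],"roll":0,"jaw":1},{"xyz":[0,0,-0.117],"roll":0,"jaw":1},{"xyz":[0,0,-0.117],"roll":0,"jaw":1},{"xyz":[0,0,-0.117],"roll":0,"jaw":1}]' 55
python3 - <<'E'
from h import *
im,W=cloud("wrist")
near=np.zeros(im.shape[:2],bool);z=W[...,2];near=(z>100)&(z<150)&(abs(W[...,0]-478)<80)&(abs(W[...,1]+307)<70)&(np.hypot(W[...,0]-430.9,W[...,1]+333)>28)&(np.hypot(W[...,0]-430.9,W[...,1]+333)<130)
P=W[near];print(len(P),cv2.minAreaRect(P[:,:2].astype(np.float32)))
a=(P[:,:2]-[430.9,-333.1])@[.874,.486]
k=abs((P[:,:2]-[430.9,-333.1])@[-.486,.874])<10
print('z vs along fit',np.polyfit(a[k],P[k,2],1),a[k].max())
delta([495.9,-119.3,120],-62.6)
E
```

```text
time_s: 4.15
ee_pos: [430.3, -332.6, 119.0]
ee_rot: [180.0, 0.1, -60.9]
force: [-0.8, 0.5, -1.4]
gripper_width: 21.3
5624 ((488.7696838378906, -301.3473205566406), (77.69358825683594, 14.083158493041992), 29.07625961303711)
z vs along fit [-1.52393844e-03  1.30474480e+02] 104.85808208226723
t 4.2 pos [ 430.3 -332.7  118.9] rot [ 1.7995e+02  1.1000e-01 -6.0870e+01] F [-0.3 -0.3 -1.4] w 21.6 -> d(m) [-0.1545 -0.1611 -0.0009] roll 1.7
```

The bar is held level and straight, with its underside about 2.5 mm below the TCP and its tip about 104 mm ahead of the TCP. Move above the channel.

```bash
python3 -m pendant '[{"xyz":[-0.015,-0.016,0],"roll":0.2,"jaw":1},{"xyz":[-0.045,-0.047,0],"roll":0.6,"jaw":1},{"xyz":[-0.075,-0.078,0],"roll":1,"jaw":1},{"xyz":[-0.105,-0.109,0],"roll":1.4,"jaw":1},{"xyz":[-0.135,-0.14,0],"roll":1.7,"jaw":1},{"xyz":[-0.15,-0.156,0],"roll":1.7,"jaw":1},{"xyz":[-0.1545,-0.161,0],"roll":1.7,"jaw":1},{"xyz":[-0.1545,-0.161,0],"roll":1.7,"jaw":1}]' 55
python3 - <<'E'
from h import *
im,W=cloud("wrist");cv2.imwrite("pics/wr2.png",im)
hsv=cv2.cvtColor(im,cv2.COLOR_BGR2HSV).astype(int)
z=W[...,2]
red=((hsv[...,0]<6)|(hsv[...,0]>174))&(hsv[...,1]>130)&(z>45)&(z<85)
piv=np.array([607.8,-61.3]);Q=W[red]
d=Q[:,:2]-piv;ax=np.array([-.888,-.460]);pe=np.array([.460,-.888])
for lo,hi in((48,58),(70,82)):
    m=(Q[:,2]>lo)&(Q[:,2]<hi)&(d@ax>28)
    a=d[m]@ax;p=d[m]@pe
    print(lo,m.sum(),'along',np.percentile(a,[1,99]).round(1),'perp',np.percentile(p,[1,10,50,90,99]).round(1),cv2.minAreaRect(Q[m][:,:2].astype(np.float32)),np.median(Q[m][:,2]))
delta([495.9,-119.3,120],-62.6)
E
```

```text
time_s: 5.2
ee_pos: [496.1, -119.9, 119.5]
ee_rot: [179.9, 0.0, -62.5]
force: [-0.2, -0.0, -1.7]
gripper_width: 21.6
48 73 along [28.6 76.8] perp [-9.5 -9.5 -9.4 -9.  -9. ] ((556.7199096679688, -77.31988525390625), (49.168601989746094, 0.46245381236076355), 27.974674224853516) 54.53836316741152
70 2861 along [28.4 76.9] perp [-22.1 -20.3  14.5  22.7  24.6] ((561.3762817382812, -86.67506408691406), (49.78956985473633, 47.42342758178711), 27.385114669799805) 74.88177293959842
t 5.25 pos [ 496.1 -120.3  119.6] rot [179.95   0.   -62.58] F [-0.7  0.4 -1. ] w 21.8 -> d(m) [-0.001  -0.0003 -0.0004] roll 0.0
```

View pics/wr2.png

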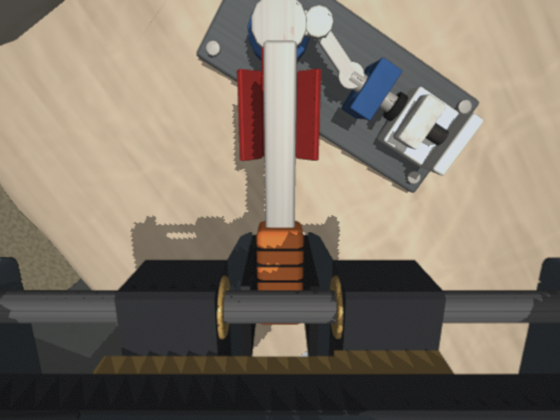

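The bar lies over the channel (channel cols 240-320, bar cols 265-297), its tip is just short of the pivot cap, and it is parallel to the lever. Lower it to about 2 mm above the floor.

```bash
python3 -m pendant '[{"xyz":[0,0,0.01],"roll":0,"jaw":1},{"xyz":[0,0,0.025],"roll":0,"jaw":1},{"xyz":[0,0,0.037],"roll":0,"jaw":1},{"xyz":[0,0,0.046],"roll":0,"jaw":1},{"xyz":[0,0,0.053],"roll":0,"jaw":1},{"xyz":[0,0,0.058],"roll":0,"jaw":1},{"xyz":[0,0,0.0605],"roll":0,"jaw":1},{"xyz":[0,0,0.0605],"roll":0,"jaw":1}]' 55
python3 - <<'E'
from h import *
piv=np.array([607.8,-61.3])
s=env.state();p0=s['ee_pos'];y0=s['ee_rot'][2];print(env.state()['force'],s['torque'])
c=R.from_euler('xyz',s['ee_rot'],degrees=True)
for a in range(0,60,5):
    th=np.radians(-a);M=np.array([[np.cos(th),-np.sin(th)],[np.sin(th),np.cos(th)]])
    q=piv+M@(p0[:2]-piv)
    print(a,c.inv().apply(np.r_[q-p0[:2],0]).round(1),q.round(1))
delta(p0,y0)
E
```

```text
time_s: 6.25
ee_pos: [496.4, -119.8, 59.5]
ee_rot: [-180.0, -0.0, -62.6]
force: [1.0, 0.4, -0.5]
gripper_width: 21.5
[ 0.99987352  0.38314538 -0.51138371] [-0.03246986  0.01198649  0.00966839]
0 [0. 0. 0.] [ 496.4 -119.8]
5 [-11.   -0.4  -0. ] [ 491.8 -109.8]
10 [-21.9  -1.8  -0. ] [488.  -99.5]
15 [-32.6  -4.1  -0. ] [485.1 -89. ]
20 [-43.1  -7.4  -0. ] [483.1 -78.2]
25 [-53.2 -11.5  -0. ] [482.2 -67.2]
30 [-63.  -16.6  -0. ] [482.1 -56.3]
35 [-72.3 -22.4  -0. ] [483.  -45.3]
40 [-81. -29.  -0.] [484.9 -34.5]
45 [-89.1 -36.4  -0. ] [487.7 -23.9]
50 [-96.6 -44.5  -0. ] [491.4 -13.6]
55 [-103.3  -53.2   -0. ] [496.   -3.6]
t 6.25 pos [ 496.4 -119.8   59.5] rot [-1.7999e+02 -1.0000e-02 -6.2570e+01] F [ 1.   0.4 -0.5] w 21.5 -> d(m) [0. 0. 0.] roll -0.0
```

```bash
python3 -m pendant '[{"xyz":[0,0,0.0015],"roll":0,"jaw":1},{"xyz":[-0.009,-0.0003,0.0015],"roll":4,"jaw":1},{"xyz":[-0.0175,-0.0011,0.0015],"roll":8,"jaw":1},{"xyz":[-0.0262,-0.0026,0.0015],"roll":12,"jaw":1},{"xyz":[-0.0347,-0.0046,0.0015],"roll":16,"jaw":1},{"xyz":[-0.0431,-0.0074,0.0015],"roll":20,"jaw":1},{"xyz":[-0.0431,-0.0074,0.0015],"roll":20,"jaw":1},{"xyz":[-0.0431,-0.0074,0.0015],"roll":20,"jaw":1}]' 60
python3 - <<'E'
from h import *
im,W=cloud("wrist");cv2.imwrite("pics/wr3.png",im)
delta([483.1,-78.2,58],-82.6)
E
```

```text
time_s: 7.25
ee_pos: [483.5, -79.4, 58.2]
ee_rot: [-180.0, -0.1, -82.5]
force: [0.3, -5.1, -1.8]
gripper_width: 21.7
t 7.3 pos [483.5 -79.5  58.2] rot [-1.7996e+02 -1.5000e-01 -8.2530e+01] F [-0.2 -6.6 -2.6] w 21.8 -> d(m) [-0.0013  0.0002  0.0002] roll 0.1
```

View pics/wr3.png

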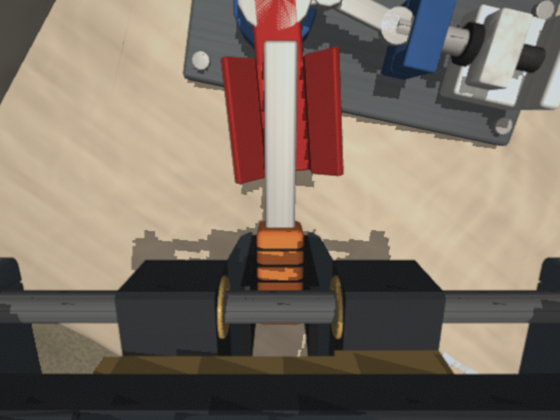

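The bar is in the channel and turning the lever, which lags about 5° from slack (channel edges slanted, cols 222-343). Carry on round the pivot.

```bash
python3 -m pendant '[{"xyz":[-0.0105,-0.0004,0],"roll":4.5,"jaw":1},{"xyz":[-0.0204,-0.0015,0],"roll":9,"jaw":1},{"xyz":[-0.0303,-0.0034,0],"roll":13.5,"jaw":1},{"xyz":[-0.04,-0.0061,0],"roll":18,"jaw":1},{"xyz":[-0.0495,-0.0095,0],"roll":22.5,"jaw":1},{"xyz":[-0.058,-0.0134,0],"roll":26.5,"jaw":1},{"xyz":[-0.058,-0.0134,0],"roll":26.5,"jaw":1},{"xyz":[-0.058,-0.0134,0],"roll":26.5,"jaw":1}]' 60
python3 - <<'E'
from h import *
im,W=cloud("wrist");cv2.imwrite("pics/wr4.png",im)
delta([487.7,-23.9,58],-109)
piv=np.array([607.8,-61.3]);hsv=cv2.cvtColor(im,cv2.COLOR_BGR2HSV).astype(int);z=W[...,2]
m=((hsv[...,0]<6)|(hsv[...,0]>174))&(hsv[...,1]>130)&(z>70)&(z<82)
r=cv2.minAreaRect(W[m][:,:2].astype(np.float32));print(r);d=np.array(r[0])-piv;print(np.degrees(np.arctan2(d[1],d[0])))
E
```

```text
time_s: 8.3
ee_pos: [488.8, -19.0, 58.0]
ee_rot: [-180.0, -0.0, -109.0]
force: [0.1, -0.3, -1.2]
gripper_width: 21.4
t 8.35 pos [488.8 -19.1  58. ] rot [-1.7999e+02 -1.0000e-02 -1.0903e+02] F [-0.3  0.3 -1.4] w 21.5 -> d(m) [ 0.0049 -0.0005 -0.    ] roll -0.0
((558.7783813476562, -44.437522888183594), (47.7560920715332, 51.42945098876953), 71.62612915039062)
161.0177859452402
```

View pics/wr4.png

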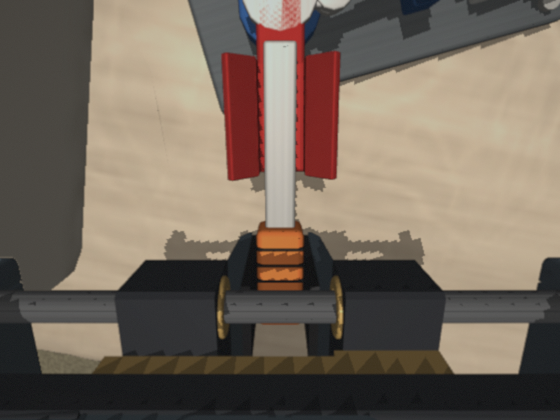

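The lever measures about 46° from its start, fully home, and the force is about zero. Lift straight out, then carry the bar back to its original clear spot.

```bash
python3 -m pendant '[{"xyz":[0,0,-0.006],"roll":0,"jaw":1},{"xyz":[0,0,-0.015],"roll":0,"jaw":1},{"xyz":[0,0,-0.027],"roll":0,"jaw":1},{"xyz":[0,0,-0.04],"roll":0,"jaw":1},{"xyz":[0,0,-0.053],"roll":0,"jaw":1},{"xyz":[0,0,-0.062],"roll":0,"jaw":1},{"xyz":[0,0,-0.062],"roll":0,"jaw":1},{"xyz":[0,0,-0.062],"roll":0,"jaw":1}]' 60
python3 -c "
from h import *
delta([430.5,-333,120],-61)"
```

```text
time_s: 9.35
ee_pos: [488.5, -18.9, 119.6]
ee_rot: [180.0, -0.0, -109.1]
force: [-0.1, -0.4, -1.9]
gripper_width: 21.7
t 9.35 pos [488.5 -18.9 119.6] rot [ 1.7996e+02 -2.0000e-02 -1.0907e+02] F [-0.1 -0.4 -1.9] w 21.7 -> d(m) [ 3.159e-01 -4.780e-02 -3.000e-04] roll -48.1
```

```bash
python3 -m pendant '[{"xyz":[0.025,-0.004,0],"roll":-4,"jaw":1},{"xyz":[0.07,-0.011,0],"roll":-11,"jaw":1},{"xyz":[0.12,-0.018,0],"roll":-18,"jaw":1},{"xyz":[0.17,-0.026,0],"roll":-26,"jaw":1},{"xyz":[0.22,-0.033,0],"roll":-34,"jaw":1},{"xyz":[0.265,-0.04,0],"roll":-41,"jaw":1},{"xyz":[0.3,-0.045,0],"roll":-46,"jaw":1},{"xyz":[0.316,-0.048,0],"roll":-48,"jaw":1}]' 60
python3 -m pendant '[{"xyz":[0,0,0],"roll":0,"jaw":1},{"xyz":[0,0,0.015],"roll":0,"jaw":1},{"xyz":[0,0,0.04],"roll":0,"jaw":1},{"xyz":[0,0,0.065],"roll":0,"jaw":1},{"xyz":[0,0,0.085],"roll":0,"jaw":1},{"xyz":[0,0,0.1],"roll":0,"jaw":1},{"xyz":[0,0,0.108],"roll":0,"jaw":1},{"xyz":[0,0,0.108],"roll":0,"jaw":1}]' 60
python3 -c "
from h import *
delta([430.5,-333,3],-61)"
```

```text
time_s: 10.35
ee_pos: [430.1, -334.9, 119.1]
ee_rot: [180.0, 0.1, -61.1]
force: [-0.5, 0.3, -0.5]
gripper_width: 21.3
time_s: 11.35
ee_pos: [430.9, -332.8, 11.5]
ee_rot: [180.0, 0.0, -61.1]
force: [-0.5, 0.1, -0.8]
gripper_width: 21.9
t 11.35 pos [ 430.9 -332.8   11.5] rot [ 1.7998e+02  5.0000e-02 -6.1060e+01] F [-0.5  0.1 -0.8] w 21.9 -> d(m) [0.     0.0004 0.0085] roll -0.1
```

```bash
python3 -m pendant '[{"xyz":[0,0,0.003],"roll":0,"jaw":1},{"xyz":[0,0,0.006],"roll":0,"jaw":1},{"xyz":[0,0,0.008],"roll":0,"jaw":1},{"xyz":[0,0,0.009],"roll":0,"jaw":1},{"xyz":[0,0,0.009],"roll":0,"jaw":1},{"xyz":[0,0,0.009],"roll":0,"jaw":1},{"xyz":[0,0,0.009],"roll":0,"jaw":0.6},{"xyz":[0,0,0.009],"roll":0,"jaw":0.3}]' 
python3 -m pendant '[{"xyz":[0,0,0],"roll":0,"jaw":0},{"xyz":[0,0,0],"roll":0,"jaw":0},{"xyz":[0,0,0],"roll":0,"jaw":0},{"xyz":[0,0,-0.01],"roll":0,"jaw":0},{"xyz":[0,0,-0.04],"roll":0,"jaw":0},{"xyz":[0,0,-0.08],"roll":0,"jaw":0},{"xyz":[0,0,-0.12],"roll":0,"jaw":0},{"xyz":[0,0,-0.15],"roll":0,"jaw":0}]'
python3 -m pendant '[{"xyz":[0.02,0.02,-0.01],"roll":0,"jaw":0},{"xyz":[0.05,0.06,-0.02],"roll":0,"jaw":0},{"xyz":[0.08,0.11,-0.03],"roll":0,"jaw":0},{"xyz":[0.09,0.16,-0.04],"roll":0,"jaw":0},{"xyz":[0.09,0.2,-0.05],"roll":0,"jaw":0},{"xyz":[0.09,0.23,-0.05],"roll":0,"jaw":0},{"xyz":[0.09,0.23,-0.05],"roll":0,"jaw":0},{"xyz":[0.09,0.23,-0.05],"roll":0,"jaw":0}]'
python3 - <<'E'
from h import *
im,W=cloud("top");W0=np.load("top.npz")['W']
cv2.imwrite("pics/top2.png",cv2.resize(im[160:300,160:400],None,fx=3.3,fy=3.3,interpolation=cv2.INTER_CUBIC))
hsv=cv2.cvtColor(im,cv2.COLOR_BGR2HSV).astype(int);v,u=np.mgrid[:420,:560];z=W[...,2]
box=lambda a,b,c,d:(u>a)&(u<c)&(v>b)&(v<d)
red=box(165,170,230,240)&((hsv[...,0]<6)|(hsv[...,0]>174))&(hsv[...,1]>130)&(z>68)
for n,m in dict(red=red,bar=box(285,225,335,295)&(z>6),sp=box(333,195,390,285)&(z>3.5)).items():
    print(n,cv2.minAreaRect(W[m][:,:2].astype(np.float32)),np.nanpercentile(W[m][:,2],[5,50,95]).round(1))
c=np.array(cv2.minAreaRect(W[red][:,:2].astype(np.float32))[0])-[607.8,-61.3];print(np.degrees(np.arctan2(c[1],c[0])))
E
```

```text
time_s: 12.35
ee_pos: [431.1, -333.4, 3.2]
ee_rot: [-180.0, -0.0, -61.1]
force: [-0.2, 0.6, -0.1]
gripper_width: 38.8
time_s: 13.35
ee_pos: [431.3, -333.5, 155.6]
ee_rot: [-179.9, -0.2, -61.1]
force: [1.0, 1.2, -0.9]
gripper_width: 91.3
time_s: 14.35
ee_pos: [273.7, -522.8, 203.3]
ee_rot: [-180.0, -0.0, -61.1]
force: [-0.2, -0.1, -0.4]
gripper_width: 91.4
red ((557.166748046875, -44.46390914916992), (47.134864807128906, 51.68032455444336), 72.30689239501953) [68.6 73.4 77.2]
bar ((464.06292724609375, -314.40069580078125), (130.8800811767578, 22.432226181030273), 29.53227424621582) [10.4 15.3 21.3]
sp ((505.76922607421875, -429.10980224609375), (188.48703002929688, 114.9301986694336), 1.610945701599121) [4.1 7.1 9.8]
161.60748905268397
```

View pics/top2.png

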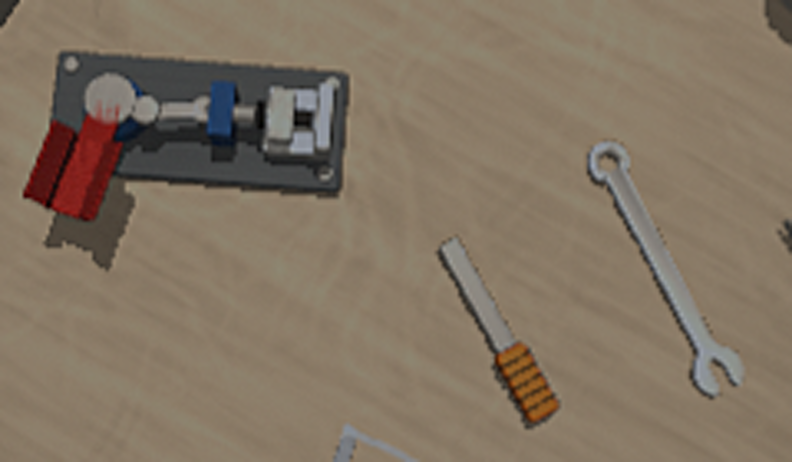

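The lever now points down-left, (108,98) to (65,190), about 45.8° clockwise of its start. The bar lies flat at (450,240)-(540,415), and the spanner shows at the same pixels as before.

```bash
python3 -c "
from workcell import env
print(env.job_done())"
```

```text
the job is handed in; nothing more can be done
None
```

The block is clamped: I gripped the bar by its orange sleeve, laid the bare end in the red channel and swung the lever clockwise past its dead point to the stop. I then lifted the bar out, laid it flat where it had been, let go and backed the arm away. The job was handed in at about 14.4 s.

**Last checks:**
- **Lever:** it stands about 46° from its start, against a stop at 45.8°, and it held there after the bar came out.
- **Bar:** it lies flat, clear of the fixture and the spanner, within about 1 mm of where it started.
- **Spanner:** it looks unmoved, at the same pixels as before. The box fitted to its depth points shifted by a few mm (from 503, -435 to 506, -429), which I put down to depth-edge noise on that fit.
- **Forces:** the highest reading I took while turning the lever was about 7 N. I read it only at the end of each move, so short peaks could have gone unseen.

No other check failed or disagreed.

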